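Lever the heavy grinder up onto its spring props

TASK

The counter under the heavy granite grinder has to dry. Take the pry bar from the bamboo spoon rest, put its blade over the fulcrum block and under the grinder's rim, and lever the rim up until both spring props have jumped in beneath it, without straining against the hooks above; then let the grinder down gently onto the props, draw the bar out and lay it back flat on the spoon rest as it was. Lift with the bar only: keep the gripper off the grinder, do not shove the grinder along, and leave the other kitchen things alone.

Things in the scene. Friction and masses are not known exactly. Their poses are not given: they have to be found in the camera images.
- grinder: Loose grinder, 4 to 6.3 kg (hidden): granite slab 220 (x) by 200 (y) by 40 mm on four 20 mm feet, steel drum on top, 145 mm high in all. Origin: footprint centre at counter level, z up. The rim to lever up is the slab's +y edge (y = +100 mm), underside 20 mm above the counter; it takes 20 to 35 N at the blade. Front feet at x = +-75 to 105, y = 60 to 85 mm; the gap between is open.
- rim (a point): Middle of the rim's lower edge (grinder x = 0, y = +100 mm, 20 mm above the counter at rest). At grinder x = -75 and +75 mm a fixed blue post holds a spring prop that leans on the slab and jumps in once the rim clears its top, 10 to 21 mm up (hidden); its red tail button behind the post then draws in 15 mm or more. A hook over the rim stops the lift 3 to 4 mm higher: then only the force rises.
- heel (a point): Middle of the grinder's back lower edge at counter level (grinder y = -100 mm), about which it tips; it must stay put. The blue posts are fixed, 36 mm wide, up to 97 mm high, from 4 mm in front of the rim to 37 mm; their tail buttons stand 80 mm in front of the rim or less. The bar goes between the posts.
- fulcrum: Fixed hardwood block 70 (x) by 36 (y) mm with a round steel nose along its x (a bar 20 mm thick, 60 mm long). Origin: underside centre. It stands 55 to 65 mm in front of the rim (+y of the grinder), its x parallel to the rim.
- fulcrum_top (a point): Top line of the steel nose, middle, 30 mm above the counter: here the bar bears.
- bar: Loose pry bar, 300 mm long, 0.30 kg. x runs along it to the blade tip, z up, flat underside at z = 0. Steel blade 24 mm wide, 6 mm thick, x = -30 to +160 mm; dark wooden handle 24 mm wide, 16 mm thick, x = -140 to -20 mm. Centre of mass about x = +10 mm. It lies flat on the spoon rest, its handle overhanging the rest's end.
- bar_tip (a point): Middle of the blade's end (bar x = +160 mm, mid thickness).
- bar_grip (a point): Good place to hold the handle: bar x = -80 mm, 8 mm above its underside (mid thickness); free of the spoon rest by about 35 mm.
- spoon_rest: Fixed bamboo board 170 (x) by 60 (y) by 22 mm high, flat top. Origin: underside centre. The bar lies along its x axis, tip to +x, bar origin 50 mm to the -x side of the board's centre, bar underside on the top (22 mm).
- tiffin: Bystander: latched steel tiffin carrier, 120 mm across, 235 mm high; origin underside centre.
- pot: Bystander: white enamel pot, 170 mm across, 110 mm high; origin underside centre.
- ramekin: Bystander: glass ramekin, 84 mm across, 45 mm high.
- lid_knob: Bystander: loose black silicone lid knob, 42 mm across, 30 mm high.
Things that resemble listed ones, but are neither listed nor needed, are in the scene too. Several things look just like the fulcrum: the one meant starts nearest to the robot's base.

How it is judged:
By the outcome, as a careful person would: the job done as asked, in the order asked, and still so for the second after the job is handed in, with the robot touching nothing.
It also fails if it takes over 69 s, if anything falls off the work surface, if the arm or the gripper's body presses on something with over 40 N, if the wrist force passes 120 N, or if a joint passes its speed limit or range.

ROBOT

A 7-joint arm with a two-finger parallel gripper is mounted at the origin on the work surface. World frame = base frame: x ahead of the robot, y to its left, z up, the work surface at z = 0. Lengths are in m, angles in rad, forces in N, time in s.
With the tool pointing down it reaches from about 0.425 to 0.925 m from the base axis. Payload 6.8 kg.
Tool frame: the origin (TCP) lies midway between the tips of the shut fingers; the grasp point (between the pads) lies bot.grip_point_offset behind it (bot.grip_point_offset is the distance from the TCP to the grasp point, in m); z points along the fingers, y is the line along which they close (so a half turn about z gives the same grasp; the last joint's range is limited). The gripper opens to 85 mm and grips with 20 to 120 N. Pads are 22 mm wide; open, the fingers measure 114 mm over their backs; the gripper's body (76 mm by 85 mm) begins 54 mm behind the grasp point. The pads swing forward as they close: fully open they stand 13 mm farther back than shut.
Start: joints at [1.13, 0.477, 0.022, 1.555, -0.011, 1.109, -0.083], TCP at [0.221, -0.638, 0.231] pointing down, gripper open.
Joint ranges: [-2.96, 2.96], [-0.34, 2.1], [-1.41, 1.46], [0.24, 2.44], [-1.37, 4.51], [0.17, 1.92], [-2.96, 2.96]. Speed limits (rad/s): [2.39, 2.39, 3.14, 3.14, 3.14, 3.14, 3.14].

INTERFACE

Orientations are given as a unit quaternion [w, x, y, z].
In Python, from station import get_obs, cams, job, bot gives the robot as it stands.
- The arm moves only by the tool arm_command, never from a script. Its argument "rows" is a list that holds one entry, the list of rows, each a list of 5 numbers: the finger opening in mm, from 0 to 85.4, then the shift along the world's x, y, z in units of 60 mm (1.0 is 60 mm), then the turn about the world's z in units of 0.08 rad (1.0 is 0.08 rad). In form: [[[grip, x, y, z, turn], ...]]. A call has exactly 10 rows; each row shifts and turns the commanded pose from where the row before left it; what a row does not reach is not made up. A row lasts 1/8 s, in which the tool goes at most 62.5 mm and 10.7 degrees, less where a joint would pass 70% of its speed; a pose out of reach is approached as far as the arm can. A call with a number of a shift or a turn outside -1 to 1 is refused whole. A call with a gripper value outside its range is refused whole. The fingers move at their own pace and stop on an object; "newtons" is the grip in N (left out, the last holds). Time passes only in rows, so rows that do not move let the fingers close, or fill a call up. It gives the time, the measured TCP pose, the force, the opening and the grip force at its end, in the units of the state.
- get_obs(): the state, without advancing time (a new reading comes with each control period).
- cams.read_camera(name): name is "scene" or "top"; returns the picture (400x640x3 uint8, red, green, blue); there is no depth.
- cams.camera_params(name): a dict with "K" (3x3 intrinsics, pixels), "k1" (the pictures are not rectified: a ray, as slopes to the right and down, at radius r is drawn at 1 + k1 r^2 times it, then the intrinsics apply), "extrinsics" (4x4, takes a point from camera to world coordinates). Camera axes: x right, y down, z forward; pixel columns grow to the right and rows downward; lengths in m; the calibration is good to about 2 mm. A picture is of the moment at which its call begins. camera_params takes no time and is no camera call.
- job.hand_in(): hands the job in; it is judged then, once.
The state is a dict: "t": time; "q": joint angles; "joint_vel": joint speeds; "joint_torque": joint torques, N m; "eef_pos": TCP position; "tool_rot": TCP orientation; "contact_force": force on the tool from outside, world axes, zero at the start; "torque": the same for the moment, N m; "gripper_width": opening from 0.0 (shut) to 1.0 (fully open); "grasp_force": force on a finger pad.
Only numpy, scipy, OpenCV 4.12 (cv2) and the standard library are available. Lean on these libraries where they do the work, as an engineer would, in place of code of your own. Each camera call takes 0.05 s, during which the arm holds its last target. There are 200 camera calls.

## Working session

There is one attempt and no reset: what is moved stays moved. The work goes in short steps, Python scripts to look and compute and a tool call to move; the robot and the scene stay as the last step left them, time stands still between calls to the robot, and variables do not carry over. Pictures are saved under pics/ and viewed, at most 10 in all, crops included, and the job is handed in when it is done.

Besides the shell and the picture viewer there is one more tool, called after "Request:" as name(argument=value, ...), one argument or row to a line, values as JSON. arm_command: Moves the arm, as the interface text tells. Its arguments: {"type":"object","properties":{"rows":{"type":"array"},"newtons":{"type":"number"}},"required":["rows"]}

```bash
ls; mkdir -p pics; python3 - <<'E'
from station import get_obs,cams,job,bot
import cv2
for n in("scene","top"):
    cv2.imwrite(f"pics/{n}0.png",cams.read_camera(n)[:,:,::-1])
    p=cams.camera_params(n);print(n,p["K"],p["k1"],p["extrinsics"])
o=get_obs();print({k:o[k] for k in("t","eef_pos","tool_rot","contact_force","gripper_width")},bot.grip_point_offset)
E
```

```text
pics
scene [[457.19031025   0.         319.74317384]
 [  0.         457.19031025 195.51320509]
 [  0.           0.           1.        ]] 0.00811681414110388 [[-0.38818792  0.69476189 -0.60548827  1.45455657]
 [ 0.9215786   0.29140947 -0.25646325  0.38147981]
 [-0.00173587 -0.65756097 -0.75339933  1.15821444]
 [ 0.          0.          0.          1.        ]]
top [[478.84077429   0.         317.68516299]
 [  0.         478.84077429 200.88646529]
 [  0.           0.           1.        ]] 0.006353497649397581 [[ 0.02902186 -0.99833184  0.04991264  0.50494571]
 [-0.99939273 -0.02994362 -0.01781985  0.01109377]
 [ 0.01928469 -0.04936517 -0.9985946   1.39121822]
 [ 0.          0.          0.          1.        ]]
{'t': 0.1, 'eef_pos': array([ 0.22032277, -0.63746206,  0.2304523 ]), 'tool_rot': array([-7.79153473e-04,  9.86184167e-01,  1.65650670e-01, -1.92016802e-04]), 'contact_force': array([-0.66509777,  0.37191808, -0.24313678]), 'gripper_width': 0.9988940231648358} 0.0187
```

View pics/scene0.png

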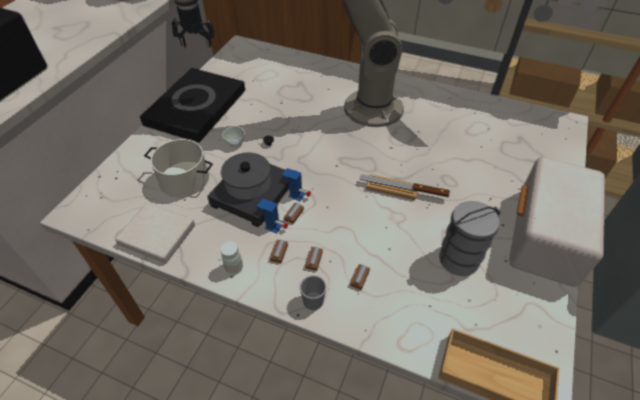

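View pics/top0.png

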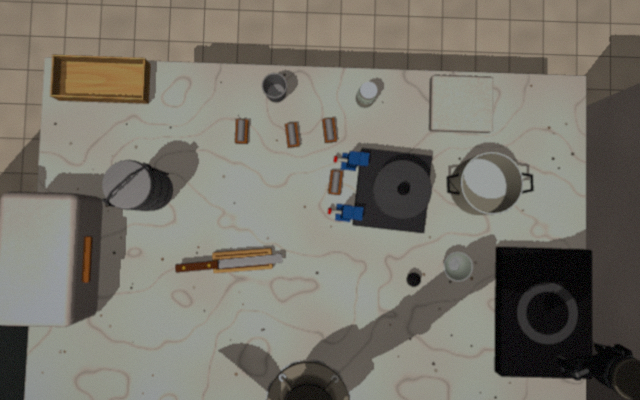

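Candidates for the fulcrum in the top view are at (335,181), (330,129), (293,134) and (242,130). The one at (335,181) fits: it is nearest the base and stands between the blue posts in front of the rim. The bar lies on the rest, tip at about (285,256), handle end at (176,267). I'll confirm both with a crop.

```bash
cat > h.py <<'E'
import numpy as np,cv2
from station import get_obs,cams,job,bot
def ray(n,u,v):
    p=cams.camera_params(n);K=p["K"];E=np.array(p["extrinsics"])
    d=np.array([(u-K[0][2])/K[0][0],(v-K[1][2])/K[1][1]]);s=d.copy()
    for _ in range(10): s=d/(1+p["k1"]*(s@s))
    return E[:3,3],E[:3,:3]@np.array([s[0],s[1],1])
def onz(n,u,v,z):
    o,d=ray(n,u,v);return o+d*(z-o[2])/d[2]
def proj(n,P):
    p=cams.camera_params(n);K=np.array(p["K"]);E=np.array(p["extrinsics"])
    c=E[:3,:3].T@(np.array(P)-E[:3,3]);s=c[:2]/c[2];s=s*(1+p["k1"]*(s@s))
    return K[:2,:2]@s+K[:2,2]
def cat(img,boxes,f):
    o=[cv2.resize(img[b:d,a:c],None,fx=f,fy=f,interpolation=cv2.INTER_CUBIC) for a,b,c,d in boxes]
    return o
E
python3 - <<'E'
from h import *
t=cv2.imread("pics/top0.png");s=cv2.imread("pics/scene0.png")
a=cv2.resize(t[232:282,165:295],None,fx=6,fy=6,interpolation=2)
b=cv2.resize(t[140:240,320:450],None,fx=6,fy=6,interpolation=2)
cv2.imwrite("pics/bar.png",a)
cv2.imwrite("pics/gr.png",b)
hsv=cv2.cvtColor(t,cv2.COLOR_BGR2HSV)
# handle: dark reddish brown ; rest: orange bamboo
for nm,lo,hi,box,z in(("handle",(0,120,30),(14,255,140),(165,240,225,285),.038),("rest",(8,70,60),(25,255,255),(205,235,290,285),.022),("fulc",(0,60,30),(16,255,255),(324,164,346,199),.0),("slab",(0,0,0),(180,110,62),(350,140,440,240),.06),("blue",(100,120,40),(130,255,255),(325,140,380,230),.09)):
    x0,y0,x1,y1=box;m=cv2.inRange(hsv[y0:y1,x0:x1],lo,hi)
    for c in cv2.findContours(m,0,2)[0]:
        if cv2.contourArea(c)<15: continue
        r=cv2.minAreaRect(c);P=cv2.boxPoints(r)+[x0,y0]
        print(nm,cv2.contourArea(c),np.round(P,1).tolist(),[np.round(onz("top",*p,z)[:2],4).tolist() for p in P])
E
```

```text
handle 249.5 [[175.3, 264.9], [218.0, 259.0], [219.2, 267.7], [176.5, 273.6]] [[0.3816, 0.3794], [0.4013, 0.2614], [0.3772, 0.257], [0.3576, 0.375]]
rest 700.5 [[203.6, 252.4], [271.5, 246.7], [273.3, 268.3], [205.4, 274.0]] [[0.4177, 0.3056], [0.439, 0.1143], [0.3781, 0.1071], [0.357, 0.2981]]
fulc 272.5 [[327.3, 193.2], [330.7, 168.8], [343.3, 170.6], [339.9, 195.0]] [[0.5978, -0.041], [0.6694, -0.0491], [0.6652, -0.0861], [0.5936, -0.0778]]
slab 5115.0 [[351.8, 224.1], [360.3, 147.3], [434.2, 155.5], [425.6, 232.3]] [[0.5098, -0.1093], [0.7256, -0.1278], [0.709, -0.3361], [0.4929, -0.3159]]
blue 324.0 [[335.5, 219.5], [336.9, 203.8], [363.4, 206.2], [362.0, 221.9]] [[0.5208, -0.062], [0.5636, -0.0647], [0.5592, -0.1372], [0.5164, -0.1343]]
blue 334.0 [[339.8, 152.8], [368.8, 150.6], [370.1, 167.8], [341.2, 170.0]] [[0.7036, -0.0689], [0.7122, -0.1482], [0.665, -0.153], [0.6564, -0.0738]]
```

View pics/bar.png

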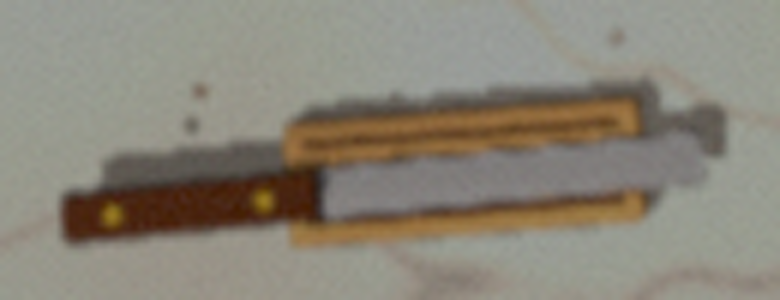

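View pics/gr.png

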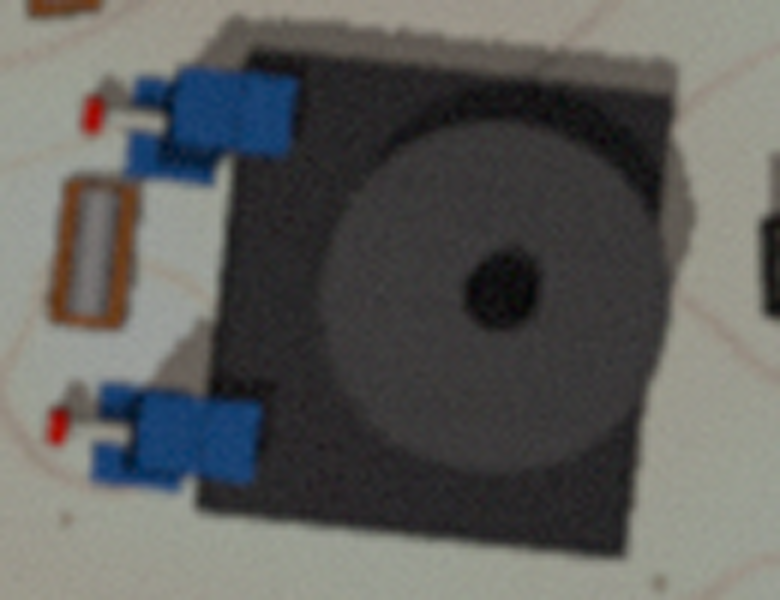

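The crop confirms it: the fulcrum between the posts is at top px (335.8,181.8), and the slab corners are (361.7,148.7), (432,155.8), (353,225) and (424.2,232.2). The handle end is at (175.8,268.3) and the tip at (283,258.7). Next I'll turn these into positions and check the sizes.

```bash
python3 - <<'E'
from h import *
T=lambda u,v,z:onz("top",u,v,z)[:2]
he=T(175.8,268.3,.038);tip=T(283,258.7,.028)
# handle edges from mask: midline check
d=tip-he;L=np.hypot(*d);d/=L
print("bar",he,tip,L,np.arctan2(d[1],d[0]),"grip",he+d*.06,"origin",he+d*.14)
r=[T(165+x/6,232+y/6,.022) for x,y in((287,125),(637,98),(643,217),(293,243))]
rc=sum(r)/4;print("rest",rc,np.hypot(*(r[1]-r[0])),np.hypot(*(r[3]-r[0])),np.arctan2(*(r[1]-r[0])[::-1]),np.arctan2(*(r[2]-r[3])[::-1]))
for zl in(.06,.02):
    a=T(361.7,148.7,zl);b=T(353,225,zl);c=T(432,155.8,.06);e=T(424.2,232.2,.06)
    print("rim",a,b,(a+b)/2,np.hypot(*(a-b)),"depth",np.hypot(*((a+b)/2-(c+e)/2)),"ang",np.arctan2(*(a-b)[::-1]),np.arctan2(*(c-e)[::-1]),np.arctan2(*((c+e)/2-(a+b)/2)[::-1]),(c+e)/2)
f=[T(320+x/6,140+y/6,.03) for x,y in((95,186),(93,318))]
print("nose",f,sum(f)/2,np.hypot(*(f[0]-f[1])),np.arctan2(*(f[0]-f[1])[::-1]))
# second view cross-check
for nm,P in(("tip",[*tip,.028]),("hend",[*he,.038]),("nose",[*(sum(f)/2),.03])):print(nm,proj("scene",P))
print("knob scene", onz("top",403,188,.145))
E
python3 - <<'E'
import cv2
s=cv2.imread("pics/scene0.png")
a=cv2.resize(s[160:215,350:460],None,fx=7,fy=7,interpolation=2)[:, :770];b=cv2.resize(s[165:240,260:320],None,fx=6,fy=6)
import numpy as np
a=cv2.resize(s[165:210,350:460],None,fx=5,fy=5,interpolation=2);b=cv2.resize(s[160:235,210:320],None,fx=5,fy=5,interpolation=2)
cv2.imwrite("pics/sc.png",np.vstack([a,b]))
E
```

```text
bar [0.37228677 0.37761028] [0.40641358 0.08013604] 0.2994253913914868 -1.4565737859292454 grip [0.37912523 0.31800126] origin [0.38824318 0.23852256]
rest [0.39791131 0.19484259] 0.1654889294735414 0.055517872027445556 -1.46603740567136 -1.4699040761909397
rim [ 0.72161734 -0.13178211] [ 0.50731785 -0.11279159] [ 0.61446759 -0.12228685] 0.21513928162961177 depth 0.1991361613536917 ang -0.08838584313516973 -0.08416239270923438 -1.6411787811085836 [ 0.60046347 -0.32092999]
rim [ 0.72812781 -0.1360752 ] [ 0.50738913 -0.11651406] [ 0.61775847 -0.12629463] 0.22160371483633462 depth 0.1954022517966005 ang -0.0883858431351696 -0.08416239270923438 -1.6594220269259987 [ 0.60046347 -0.32092999]
nose [array([ 0.66000866, -0.06256069]), array([ 0.59700924, -0.06332171])] [ 0.62850895 -0.0629412 ] 0.06300401670615673 0.012079107148931522
tip [358.09116139 174.21130011]
hend [447.35836912 190.50067697]
nose [292.59167105 207.52152013]
knob scene [ 0.60769938 -0.23347586  0.145     ]
```

View pics/sc.png

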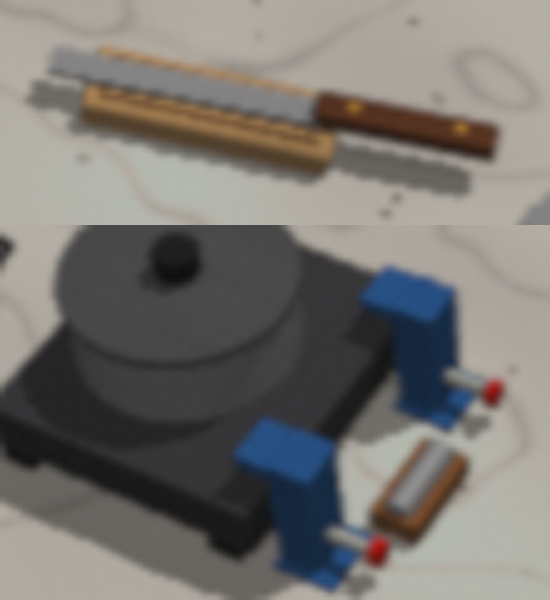

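The view confirms it: the bar lies flat on the rest, tip near scene px (360,177). The fulcrum at (294,206) sits between the posts, and both red tails are out. Sizes agree: bar 299 mm, slab depth 199 mm, rim to nose 62 mm. Now moving over the handle.

Request:
arm_command(
  rows=[
    [[85,0.7,0.7,0,0.84],[85,0.7,0.7,0,0.84],[85,0.7,0.7,0,0.84],[85,0.7,0.7,0,0.84],[85,0.7,0.7,0,0.84],[85,0.7,0.7,0,0.84],[85,0.2,0.95,0,0.84],[85,0.2,0.95,0,0.84],[85,0.2,0.95,0,0.84],[85,0.2,0.95,0,0.84]],
  ],
)

```text
t: 1.35
eef_pos: [0.5204, -0.1561, 0.2311]
tool_rot: [-0.0, 0.876, 0.482, -0.0]
contact_force: [1.1, 0.5, 0.1]
gripper_width: 1.001
grasp_force: 0.0
```

Request:
arm_command(
  rows=[
    [[70,0,1,0,0.84],[70,0,1,0,0.84],[70,0,1,0,0.84],[70,-0.4,0.9,0,0.84],[70,-0.4,0.9,0,0.84],[70,-0.4,0.9,0,0.84],[70,-0.4,0.9,0,0.84],[70,-0.4,0.9,0,0.84],[70,-0.175,0.21,0,0.84],[70,-0.175,0.21,0,0.84]],
  ],
)

```text
t: 2.6
eef_pos: [0.3792, 0.317, 0.2309]
tool_rot: [0.0, 0.668, 0.745, -0.001]
contact_force: [0.5, -0.3, 0.2]
gripper_width: 0.819
grasp_force: 0.0
```

Request:
arm_command(
  rows=[
    [[70,0,0,-0.9,0],[60,0,0,-0.9,0],[50,0,0,-0.9,0],[50,0,0,-0.45,0],[50,0,0,-0.3,0],[50,0,0,-0.1,0],[15,0,0,0,0],[15,0,0,0,0],[15,0,0,0,0],[15,0,0,0,0]],
  ],
  newtons=20,
)

```text
t: 3.85
eef_pos: [0.3803, 0.3178, 0.0191]
tool_rot: [0.0, 0.669, 0.744, 0.001]
contact_force: [1.5, -0.0, 4.3]
gripper_width: 0.279
grasp_force: 20.3
```

```bash
cat > sn.py <<'E'
import sys
from h import *
tag=sys.argv[1]
t=cams.read_camera("top")[:,:,::-1];s=cams.read_camera("scene")[:,:,::-1]
cv2.imwrite(f"pics/t_{tag}.png",t);cv2.imwrite(f"pics/s_{tag}.png",s)
def red(im,n,box):
    x0,y0,x1,y1=box;h=cv2.cvtColor(im[y0:y1,x0:x1],cv2.COLOR_BGR2HSV)
    m=cv2.inRange(h,(0,170,90),(8,255,255))|cv2.inRange(h,(172,170,90),(180,255,255))
    k,l,st,c=cv2.connectedComponentsWithStats(m)
    print(n,[(int(st[i][4]),(c[i]+[x0,y0]).round(1).tolist()) for i in range(1,k) if st[i][4]>3])
red(t,"top",(322,145,350,225));red(s,"scene",(265,180,320,235))
o=get_obs();print(round(o["t"],2),o["eef_pos"].round(4),o["contact_force"].round(1),o["torque"].round(2),round(float(o["gripper_width"])*85.4,1),o["grasp_force"])
E
python3 sn.py a
```

```text
top [(11, [335.2, 158.9]), (7, [329.4, 210.3])]
scene [(4, [308.2, 193.0]), (10, [285.0, 224.5])]
3.95 [0.3803 0.3178 0.019 ] [ 1.1 -0.4  5.2] [-0.04 -0.39  0.05] 23.5 20.521152019500732
```

Request:
arm_command(
  rows=[
    [[15,0,0,0.1,0],[15,0,0,0.2,0],[15,0,0,0.2,0],[15,0,0,0.2,0],[15,0,0,0.2,0],[15,0,0,0.1,0],[15,0,0,0,0],[15,0,0,0,0],[15,0,0,0,0],[15,0,0,0,0]],
  ],
)

```text
t: 5.2
eef_pos: [0.3794, 0.3171, 0.0781]
tool_rot: [0.0, 0.669, 0.744, -0.0]
contact_force: [0.3, 0.5, -1.9]
gripper_width: 0.277
grasp_force: 19.9
```

```bash
python3 sn.py b; python3 - <<'E'
import cv2,numpy as np
s=cv2.imread("pics/s_b.png");t=cv2.imread("pics/t_b.png")
cv2.imwrite("pics/v_b.png",np.vstack([cv2.resize(s[130:215,340:470],None,fx=5,fy=5),cv2.resize(t[240:275,165:295],None,fx=5,fy=5)]))
E
```

```text
top [(11, [335.2, 158.9]), (9, [329.3, 210.7])]
scene [(5, [308.0, 193.2]), (10, [285.0, 224.5])]
5.3 [0.3795 0.3171 0.0781] [ 1.2 -0.3 -1.6] [-0.   -0.11  0.07] 23.2 19.88761603832245
```

View pics/v_b.png

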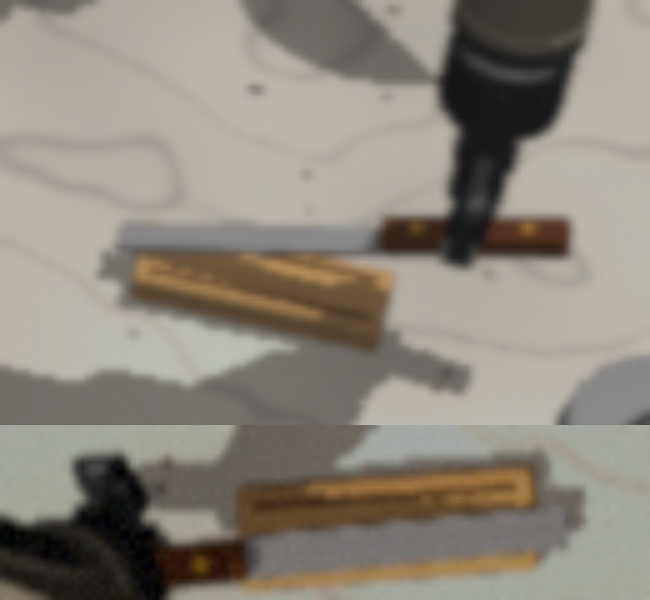

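The crop shows the bar hanging tip-down from the pads, with the tip just off or on the rest (top px about 280,259). It pivots in the pads as wanted, at about 16°. I'll raise it slightly, grip harder to lock the tilt, and lift.

Request:
arm_command(
  rows=[
    [[15,0,0,0.1,0],[15,0,0,0,0],[15,0,0,0,0],[15,0,0,0,0],[15,0,0,0,0],[15,0,0,0,0],[15,0,0,0,0],[15,0,0,0,0],[15,0,0,0,0],[15,0,0,0,0]],
  ],
)

```text
t: 6.55
eef_pos: [0.3795, 0.3172, 0.0843]
tool_rot: [0.0, 0.669, 0.744, 0.0]
contact_force: [-0.5, 0.4, -1.7]
gripper_width: 0.27
grasp_force: 19.8
```

Request:
arm_command(
  rows=[
    [[15,0,0,0,0],[15,0,0,0,0],[15,0,0,0,0],[15,0,0,0.1,0],[15,0,0,0.3,0],[15,0,0,0.4,0],[15,0,0,0.4,0],[15,0,0,0.3,0],[15,0,0,0.2,0],[15,0,0,0.1,0]],
  ],
  newtons=70,
)

```text
t: 7.8
eef_pos: [0.3796, 0.3172, 0.193]
tool_rot: [0.0, 0.669, 0.744, 0.0]
contact_force: [-0.4, 0.5, -3.4]
gripper_width: 0.262
grasp_force: 73.7
```

Request:
arm_command(
  rows=[
    [[15,0.2,-0.15,0,-0.2],[15,0.5,-0.4,0,-0.2],[15,0.6,-0.45,0,-0.3],[15,0.6,-0.45,0,-0.3],[15,0.6,-0.45,0,-0.3],[15,0.6,-0.45,0,-0.3],[15,0.6,-0.45,0,-0.3],[15,0.4,-0.3,0,-0.3],[15,0.24,-0.21,0,-0.2],[15,0,0,0,0]],
  ],
)

```text
t: 9.05
eef_pos: [0.6402, 0.1168, 0.1912]
tool_rot: [-0.0, 0.738, 0.675, -0.001]
contact_force: [-0.4, 0.0, -3.4]
gripper_width: 0.261
grasp_force: 73.7
```

```bash
python3 sn.py c; python3 - <<'E'
import cv2,numpy as np
from h import *
s=cv2.imread("pics/s_c.png");t=cv2.imread("pics/t_c.png")
print(get_obs()["tool_rot"])
cv2.imwrite("pics/v_c.png",np.hstack([cv2.resize(s[130:240,255:390],None,fx=3,fy=5)[:, :400],cv2.resize(t[130:240,250:380],None,fx=3,fy=5)[:, :390]]))
E
```

```text
top [(13, [335.0, 158.7]), (10, [329.3, 210.9])]
scene [(7, [308.3, 192.6]), (13, [285.0, 225.0])]
9.15 [0.6388 0.1197 0.1919] [-0.1  0.4 -2.1] [ 0.24 -0.03 -0.11] 21.9 73.70688915252686
[-7.04369260e-04  7.36351551e-01  6.76598680e-01 -3.50979845e-04]
```

View pics/v_c.png

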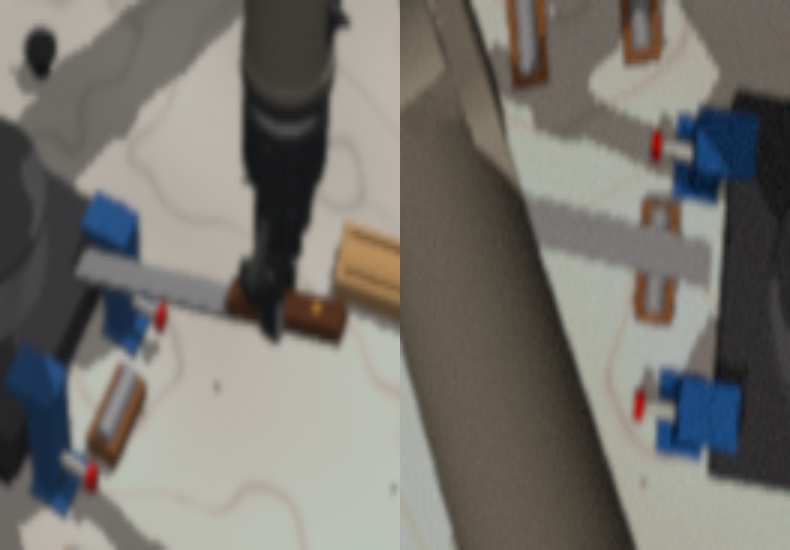

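The blade is above the fulcrum, tip at about scene (281.7,182.4) and top (353,182.2). I'll triangulate it for tilt and line.

```bash
python3 - <<'E'
from h import *
def tri(a,b):
    o1,d1=ray("scene",*a);o2,d2=ray("top",*b)
    A=np.stack([d1,-d2],1);s=np.linalg.lstsq(A,o2-o1,rcond=None)[0]
    return (o1+d1*s[0]+o2+d2*s[1])/2,np.linalg.norm(o1+d1*s[0]-o2-d2*s[1])
tip,e=tri((281.7,182.4),(353,182.2));o=get_obs();g=o["eef_pos"]+[0,0,.011]
d=tip-g;print(tip,e,np.linalg.norm(d),"tilt",np.degrees(np.arctan2(-d[2],np.hypot(*d[:2]))),"yaw",np.arctan2(d[1],d[0]))
n,e=tri((255+118/3,130+410/5),(250+257/3,130+261/5));print("nose",n,e)
for b in ((250+257/3,130+145/5),(250+239/3,130+405/5)):
    print("tail",onz("top",*b,.045))
E
```

```text
[ 0.61990883 -0.10177123  0.12391639] 0.004717652112078661 0.23586366783041002 tilt 19.55334519913315 yaw -1.6559364747821619
nose [ 0.62864301 -0.06121599  0.00853558] 0.0062688950116633
tail [ 0.69237137 -0.0603501   0.045     ]
tail [ 0.54476459 -0.04746077  0.045     ]
```

```bash
python3 - <<'E'
from h import *
g=get_obs()["eef_pos"]+[0,0,.011]
for td in(13,15,17,19,21):
    t=np.radians(td);h=np.array([np.cos(-1.655),np.sin(-1.655),0])
    u=h*np.cos(t)-[0,0,np.sin(t)];n=h*np.sin(t)+[0,0,np.cos(t)]
    a=proj("scene",g+240e-3*u-n*.005);b=proj("scene",g-.06*u);print(td,a.round(1),b.round(1),(a-b).round(1),"top",proj("top",g+.24*u-n*.005).round(1))
E
```

```text
13 [277.5 176.8] [366.8 194.3] [-89.2 -17.6] top [356.8 182.2]
15 [278.3 178.8] [366.6 193.7] [-88.3 -14.9] top [355.7 182.4]
17 [279.2 180.9] [366.5 193.2] [-87.3 -12.3] top [354.5 182.6]
19 [280.1 182.9] [366.3 192.6] [-86.2  -9.7] top [353.2 182.7]
21 [281.1 185. ] [366.2 192.1] [-85.   -7.1] top [351.8 182.8]
```

Comparing the slope with predictions gives a tilt of about 17°, and the yaw fits the rim. That puts the blade top at about 18 mm at the rim, so it passes under. Lowering to just over the nose.

Request:
arm_command(
  rows=[
    [[15,0,0,-0.3,0],[15,0,0,-0.4,0],[15,0,0,-0.4,0],[15,0,0,-0.3,0],[15,0,0,-0.15,0],[15,0,0,-0.08,0],[15,0,0,-0.05,0],[15,0,0,-0.03,0],[15,0,0,-0.03,0],[15,0,0,0,0]],
  ],
)

```text
t: 10.4
eef_pos: [0.64, 0.1186, 0.088]
tool_rot: [0.0, 0.737, 0.676, 0.0]
contact_force: [-0.4, -0.4, -3.0]
gripper_width: 0.26
grasp_force: 73.6
```

Request:
arm_command(
  rows=[
    [[15,-0.005,-0.055,-0.024,0],[15,-0.005,-0.055,-0.024,0],[15,-0.005,-0.055,-0.024,0],[15,-0.005,-0.055,-0.024,0],[15,-0.005,-0.055,-0.024,0],[15,-0.005,-0.055,-0.024,0],[15,0,0,0,0],[15,0,0,0,0],[15,0,0,0,0],[15,0,0,0,0]],
  ],
)

```text
t: 11.65
eef_pos: [0.6382, 0.099, 0.0793]
tool_rot: [-0.0, 0.737, 0.676, 0.0]
contact_force: [-0.0, -0.3, -2.8]
gripper_width: 0.262
grasp_force: 73.6
```

```bash
python3 sn.py d; python3 - <<'E'
import cv2,numpy as np
s=cv2.imread("pics/s_d.png");t=cv2.imread("pics/t_d.png")
cv2.imwrite("pics/v_d.png",np.hstack([cv2.resize(s[165:240,255:330],None,fx=5,fy=7),cv2.resize(t[140:230,320:375],None,fx=6,fy=525/90)]))
E
```

```text
top [(11, [335.2, 158.9]), (10, [329.3, 210.9])]
scene [(6, [308.2, 192.8]), (10, [285.0, 224.5])]
11.75 [0.6382 0.099  0.0794] [-0.4  0.9 -2.2] [0.18 0.02 0.06] 22.6 73.6058235168457
```

View pics/v_d.png

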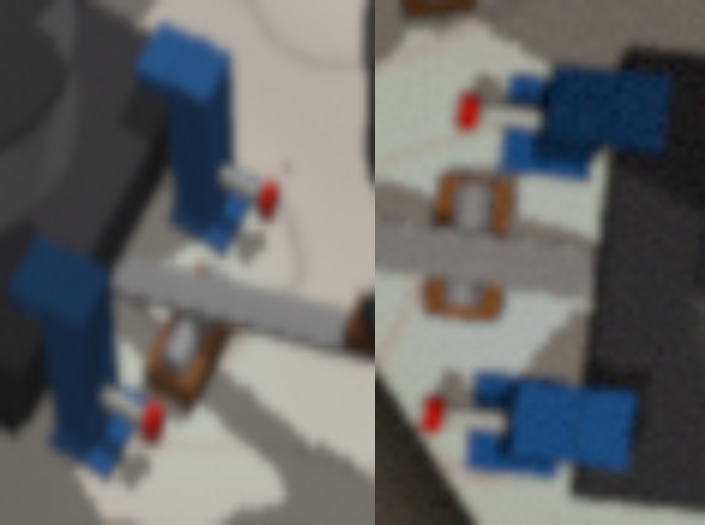

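The blade lies straight over the nose, tip at the slab edge (top px about (356,183)), with no contact yet. Sliding in 10 mm at a time and watching the force.

Request:
arm_command(
  rows=[
    [[15,-0.003,-0.033,-0.012,0],[15,-0.003,-0.033,-0.012,0],[15,-0.003,-0.033,-0.012,0],[15,-0.003,-0.033,-0.01,0],[15,-0.003,-0.033,-0.01,0],[15,0,0,0,0],[15,0,0,0,0],[15,0,0,0,0],[15,0,0,0,0],[15,0,0,0,0]],
  ],
)

```text
t: 13.0
eef_pos: [0.6372, 0.0889, 0.0759]
tool_rot: [0.0, 0.737, 0.676, -0.0]
contact_force: [0.2, -1.1, -2.8]
gripper_width: 0.264
grasp_force: 73.6
```

Request:
arm_command(
  rows=[
    [[15,-0.003,-0.033,-0.01,0],[15,-0.003,-0.033,-0.01,0],[15,-0.003,-0.033,-0.01,0],[15,-0.003,-0.033,-0.01,0],[15,-0.003,-0.033,-0.01,0],[15,-0.003,-0.033,-0.01,0],[15,0,0,0,0],[15,0,0,0,0],[15,0,0,0,0],[15,0,0,0,0]],
  ],
)

```text
t: 14.25
eef_pos: [0.6361, 0.0771, 0.0723]
tool_rot: [0.0, 0.737, 0.676, -0.0]
contact_force: [-0.9, -0.2, -2.9]
gripper_width: 0.262
grasp_force: 73.7
```

```bash
python3 sn.py e
```

```text
top [(11, [335.2, 158.9])]
scene [(6, [308.2, 192.8]), (10, [285.0, 224.5])]
14.35 [0.6361 0.0771 0.0723] [ 0.8  0.  -2.7] [ 0.1   0.03 -0.05] 22.3 73.68101119995117
```

The blade is in about 20 mm with no contact. Levering down slowly now, drawing back slightly to follow the arc.

Request:
arm_command(
  rows=[
    [[15,0.001,0.007,-0.05,0],[15,0.001,0.007,-0.05,0],[15,0.001,0.007,-0.05,0],[15,0.001,0.007,-0.05,0],[15,0.001,0.007,-0.05,0],[15,0.001,0.007,-0.05,0],[15,0.001,0.007,-0.05,0],[15,0,0,0,0],[15,0,0,0,0],[15,0,0,0,0]],
  ],
)

```text
t: 15.6
eef_pos: [0.6381, 0.083, 0.0539]
tool_rot: [0.0, 0.736, 0.677, 0.002]
contact_force: [-3.6, 4.4, 15.0]
gripper_width: 0.264
grasp_force: 76.7
```

```bash
python3 sn.py f
```

```text
top [(10, [335.3, 158.9])]
scene [(7, [308.0, 193.0]), (10, [285.0, 224.5])]
15.7 [0.6381 0.083  0.0538] [-3.4  5.2 14. ] [ 0.32  0.81 -0.14] 22.4 76.68648362159729
```

Request:
arm_command(
  rows=[
    [[15,0.001,0.005,-0.05,0],[15,0.001,0.005,-0.05,0],[15,0.001,0.005,-0.05,0],[15,0.001,0.005,-0.05,0],[15,0,0,0,0],[15,0,0,0,0],[15,0,0,0,0],[15,0,0,0,0],[15,0,0,0,0],[15,0,0,0,0]],
  ],
)

```text
t: 16.95
eef_pos: [0.6386, 0.0857, 0.0423]
tool_rot: [-0.0, 0.736, 0.677, 0.003]
contact_force: [-3.4, 7.8, 15.6]
gripper_width: 0.261
grasp_force: 77.7
```

```bash
python3 sn.py g
```

```text
top [(10, [335.5, 159.0])]
scene [(6, [307.8, 193.0]), (9, [284.9, 224.4])]
17.05 [0.6386 0.0857 0.0423] [-3.   6.9 15.5] [ 0.74  0.79 -0.3 ] 21.8 77.69070267677307
```

Request:
arm_command(
  rows=[
    [[15,0.001,0.01,-0.05,0],[15,0.001,0.01,-0.05,0],[15,0.001,0.01,-0.05,0],[15,0.001,0.01,-0.05,0],[15,0,0,0,0],[15,0,0,0,0],[15,0,0,0,0],[15,0,0,0,0],[15,0,0,0,0],[15,0,0,0,0]],
  ],
)

```text
t: 18.3
eef_pos: [0.6396, 0.0875, 0.0311]
tool_rot: [0.0, 0.736, 0.677, 0.004]
contact_force: [-3.8, 6.0, 20.6]
gripper_width: 0.26
grasp_force: 79.5
```

```bash
python3 sn.py i
```

```text
top [(11, [335.6, 158.8])]
scene [(5, [307.4, 192.8]), (10, [284.5, 224.4])]
18.4 [0.6396 0.0875 0.0311] [-3.7  4.3 20.6] [ 0.52  0.91 -0.33] 22.6 79.45116877555847
```

Request:
arm_command(
  rows=[
    [[15,0.001,0.005,-0.05,0],[15,0.001,0.005,-0.05,0],[15,0,0,-0.03,0],[15,0,0,0,0],[15,0,0,0,0],[15,0,0,0,0],[15,0,0,0,0],[15,0,0,0,0],[15,0,0,0,0],[15,0,0,0,0]],
  ],
)

```text
t: 19.65
eef_pos: [0.64, 0.0884, 0.0235]
tool_rot: [0.001, 0.736, 0.676, 0.004]
contact_force: [-3.4, 5.4, 21.7]
gripper_width: 0.264
grasp_force: 80.5
```

```bash
python3 sn.py j
```

```text
top [(10, [340.6, 159.5]), (14, [334.6, 211.4])]
scene [(9, [303.9, 191.4]), (9, [280.8, 223.1])]
19.75 [0.64   0.0884 0.0235] [-2.5  6.4 20.7] [ 0.62  0.9  -0.4 ] 22.3 80.50018072128296
```

Both tails moved in by about 14–15 mm. I'll check the measurement again with a hair more lift.

Request:
arm_command(
  rows=[
    [[15,0,0.005,-0.03,0],[15,0,0,0,0],[15,0,0,0,0],[15,0,0,0,0],[15,0,0,0,0],[15,0,0,0,0],[15,0,0,0,0],[15,0,0,0,0],[15,0,0,0,0],[15,0,0,0,0]],
  ],
)

```text
t: 21.0
eef_pos: [0.6402, 0.0884, 0.0227]
tool_rot: [0.001, 0.737, 0.676, 0.004]
contact_force: [-6.2, 4.4, 29.2]
gripper_width: 0.264
grasp_force: 81.7
```

```bash
python3 sn.py k;  python3 - <<'E'
import cv2,numpy as np
s=cv2.imread("pics/s_k.png");t=cv2.imread("pics/t_k.png")
cv2.imwrite("pics/v_k.png",np.hstack([cv2.resize(s[165:240,255:330],None,fx=5,fy=7),cv2.resize(t[140:230,320:375],None,fx=6,fy=525/90)]))
E
```

```text
top [(9, [340.6, 159.2]), (14, [334.6, 211.4])]
scene [(9, [303.9, 191.4]), (9, [280.8, 223.1])]
21.1 [0.6402 0.0885 0.0227] [-6.   4.2 29.3] [ 0.24  1.53 -0.49] 22.7 81.72231674194336
```

View pics/v_k.png

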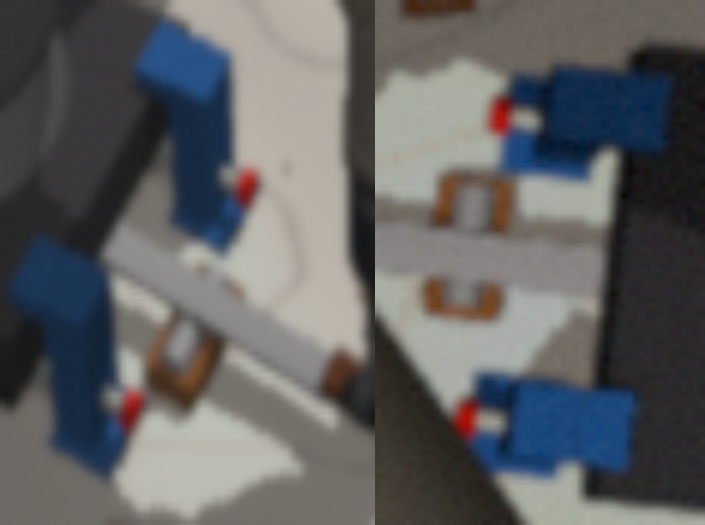

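The tails are drawn in at top (340.6,159.2) and (334.6,211.4), so both props are in. The force rose without travel, so the rim is at the hook. I'll ease off straight away and let it down gently.

Request:
arm_command(
  rows=[
    [[15,0,0,0.04,0],[15,0,0,0.03,0],[15,0,0,0.03,0],[15,0,0,0.03,0],[15,0,0,0.03,0],[15,0,0,0.03,0],[15,0,0,0.03,0],[15,0,0,0.03,0],[15,0,0,0,0],[15,0,0,0,0]],
  ],
)

```text
t: 22.35
eef_pos: [0.6369, 0.084, 0.0323]
tool_rot: [-0.0, 0.737, 0.676, -0.0]
contact_force: [0.2, -0.2, -5.3]
gripper_width: 0.258
grasp_force: 76.7
```

```bash
python3 sn.py l
```

```text
top [(12, [340.7, 159.1]), (12, [334.8, 211.2])]
scene [(9, [303.9, 191.4]), (9, [280.8, 223.1])]
22.45 [0.6369 0.084  0.0324] [ 0.5 -0.3 -5.2] [ 0.66 -0.06  0.01] 22.1 76.71623468399048
```

The grinder is seated on the props. Lowering 1.5 mm to centre the blade in the gap, then drawing it out along its length.

Request:
arm_command(
  rows=[
    [[15,0,0,-0.025,0],[15,0,0,0,0],[15,0.003,0.03,0,0],[15,0.003,0.03,0,0],[15,0.003,0.03,0,0],[15,0.003,0.03,0,0],[15,0.003,0.03,0,0],[15,0.003,0.03,0,0],[15,0,0,0,0],[15,0,0,0,0]],
  ],
)

```text
t: 23.7
eef_pos: [0.6383, 0.0955, 0.0313]
tool_rot: [-0.0, 0.737, 0.676, 0.0]
contact_force: [0.4, 0.5, -4.0]
gripper_width: 0.262
grasp_force: 76.8
```

Drawing it the rest of the way out: 20 mm slowly, then 60 mm more with a little rise.

Request:
arm_command(
  rows=[
    [[15,0.005,0.06,0,0],[15,0.007,0.08,0,0],[15,0.01,0.12,0,0],[15,0.014,0.16,0,0],[15,0.017,0.2,0.03,0],[15,0.02,0.25,0.1,0],[15,0.02,0.25,0.2,0],[15,0.02,0.25,0.3,0],[15,0,0,0.4,0],[15,0,0,0.4,0]],
  ],
)

```text
t: 24.95
eef_pos: [0.6453, 0.1788, 0.1192]
tool_rot: [0.0, 0.737, 0.676, 0.001]
contact_force: [0.7, -0.4, -3.0]
gripper_width: 0.259
grasp_force: 76.9
```

```bash
python3 sn.py m;  python3 - <<'E'
from h import *
o=get_obs();print(o["tool_rot"])
s=cv2.imread("pics/s_m.png");t=cv2.imread("pics/t_m.png")
cv2.imwrite("pics/v_m.png",np.hstack([cv2.resize(s[120:240,250:400],None,fx=3,fy=4.5),cv2.resize(t[130:240,260:375],None,fx=3,fy=540/110)]))
g=o["eef_pos"]+[0,0,.011]
for td in(-6,-3,0,3,6):
    r=np.radians(td);h=np.array([np.cos(-1.655),np.sin(-1.655),0]);u=h*np.cos(r)-[0,0,np.sin(r)];n=h*np.sin(r)+[0,0,np.cos(r)]
    a=proj("scene",g+.24*u-n*.005);b=proj("scene",g-.06*u);print(td,a,b,a-b)
E
```

```text
top [(11, [340.5, 159.7]), (11, [334.8, 210.9])]
scene [(11, [280.6, 223.4])]
25.05 [0.6472 0.1793 0.1214] [ 0.4 -0.3 -2.5] [ 0.21 -0.08 -0.  ] 22.1 76.99661493301392
[0.00130802 0.73673127 0.67617704 0.00315183]
-6 [292.07258312 181.54434438] [383.67093371 223.54622409] [-91.59835059 -42.0018797 ]
-3 [292.06117756 184.28921123] [383.86587901 222.90341545] [-91.80470145 -38.61420422]
0 [292.23770121 187.07463176] [384.00800111 222.23505345] [-91.7702999  -35.16042169]
3 [292.59793042 189.89341178] [384.09660113 221.54290713] [-91.49867072 -31.64949535]
6 [293.13743252 192.73859115] [384.13113384 220.82883636] [-90.99370132 -28.09024521]
```

View pics/v_m.png

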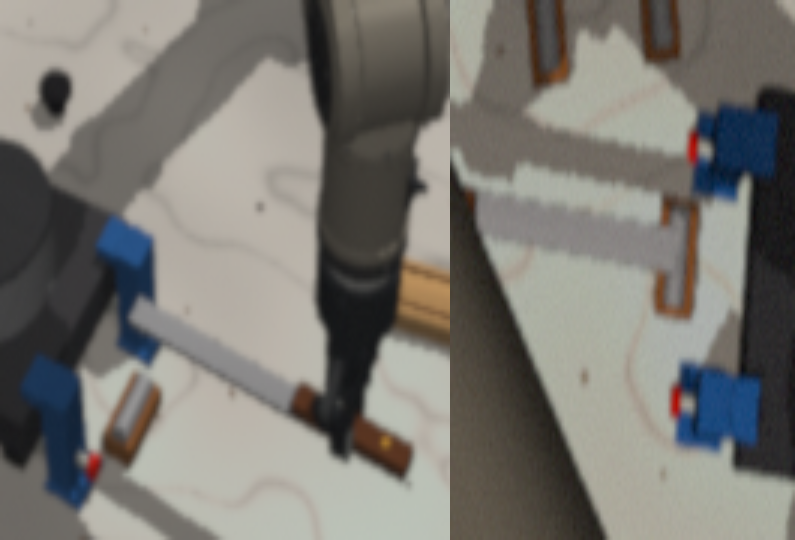

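The bar is out (tip at scene about (296,189)) and nearly level, at about 2° tip-down. Both tails remain in. Carrying it back over the rest.

Request:
arm_command(
  rows=[
    [[15,-0.2,0.1,0,0.2],[15,-0.45,0.23,0,0.2],[15,-0.6,0.31,0,0.3],[15,-0.6,0.31,0,0.3],[15,-0.6,0.31,0,0.3],[15,-0.6,0.31,0,0.3],[15,-0.6,0.31,0,0.3],[15,-0.45,0.23,0,0.3],[15,-0.26,0.13,0,0.2],[15,-0.1,0.06,0,0]],
  ],
)

```text
t: 26.3
eef_pos: [0.3769, 0.3157, 0.1169]
tool_rot: [0.0, 0.668, 0.744, -0.0]
contact_force: [1.0, 0.1, -3.6]
gripper_width: 0.261
grasp_force: 77.0
```

```bash
cat > bar.py <<'E'
from h import *
import sys
t=cams.read_camera("top")[:,:,::-1];cv2.imwrite(f"pics/t_{sys.argv[1]}.png",t)
h=cv2.cvtColor(np.ascontiguousarray(t),cv2.COLOR_BGR2HSV)
# steel blade over rest: low-saturation mid-gray columns; handle brown ends
b=h[235:285,160:300];m=cv2.inRange(b,(0,120,25),(14,255,140))
k,l,st,c=cv2.connectedComponentsWithStats(m)
print("brown",[(st[i].tolist(),(c[i]+[160,235]).round(1).tolist()) for i in range(1,k) if st[i][4]>8])
o=get_obs();print(o["eef_pos"].round(4),o["tool_rot"].round(4),o["contact_force"].round(1),o["torque"].round(2))
E
python3 bar.py n; python3 - <<'E'
import cv2
for f in("top0",):
    h=cv2.cvtColor(cv2.imread(f"pics/{f}.png"),cv2.COLOR_BGR2HSV);m=cv2.inRange(h[235:285,160:300],(0,120,25),(14,255,140))
    k,l,st,c=cv2.connectedComponentsWithStats(m);print([(st[i].tolist(),(c[i]+[160,235]).round(1).tolist()) for i in range(1,k) if st[i][4]>8])
    print(h[258:262,270:292,1].tolist()[0],h[259,262:295].tolist()[::3])
E
```

```text
brown [([53, 19, 9, 3, 10], [216.9, 255.2]), ([33, 31, 19, 9, 105], [202.2, 269.8])]
[0.3768 0.316  0.117 ] [-1.000e-04  6.685e-01  7.437e-01  0.000e+00] [-0.1  0.2 -3.6] [0.33 0.1  0.01]
[([16, 24, 43, 13, 266], [197.4, 265.8])]
[14, 14, 10, 8, 8, 12, 8, 8, 12, 10, 10, 8, 13, 17, 19, 16, 15, 18, 18, 19, 16, 16] [[6, 10, 130], [15, 4, 126], [12, 10, 127], [10, 6, 127], [4, 14, 132], [15, 16, 128], [0, 10, 128], [36, 17, 149], [39, 17, 154], [39, 16, 156], [33, 16, 156]]
```

Request:
arm_command(
  rows=[
    [[15,0.03,0.015,-0.3,0],[15,0.023,0.01,-0.4,0],[15,0,0,-0.35,0],[15,0,0,-0.2,0],[15,0,0,-0.1,0],[15,0,0,-0.05,0],[15,0,0,-0.05,0],[15,0,0,0,0],[15,0,0,0,0],[15,0,0,0,0]],
  ],
)

```text
t: 27.6
eef_pos: [0.3808, 0.3171, 0.0303]
tool_rot: [0.0, 0.669, 0.744, 0.0]
contact_force: [0.6, 0.1, -2.8]
gripper_width: 0.259
grasp_force: 76.9
```

```bash
python3 bar.py o; python3 - <<'E'
import cv2,numpy as np
def f(n):
    h=cv2.imread(f"pics/{n}.png").astype(int)
    # blade end along row band at cols 270..295, and handle/blade junction 205..230
    g=h[:,:,1]
    print(n,"tip",g[257:261,274:292].mean(0).round().astype(int).tolist(),"junction R-B",(h[262:266,206:230,2]-h[262:266,206:230,0]).mean(0).round().astype(int).tolist())
    for c in (230,250,270): print(c,(h[245:275,c-1:c+2,2]-h[245:275,c-1:c+2,0]).mean(1).round().astype(int).tolist())
f("top0");f("t_o")
E
```

```text
brown [([41, 26, 17, 9, 98], [209.8, 265.3])]
[0.3807 0.3171 0.0302] [0.000e+00 6.687e-01 7.436e-01 2.000e-04] [ 0.5 -0.  -3.4] [ 0.25  0.04 -0.01]
top0 tip [126, 125, 124, 123, 124, 124, 124, 128, 128, 133, 136, 142, 150, 157, 157, 155, 156, 156] junction R-B [57, 68, 85, 86, 69, 58, 56, 57, 56, 56, 55, 31, 8, 5, 5, 5, 6, 4, 5, 4, 5, 5, 5, 5]
230 [4, 5, 6, 11, 12, 20, 53, 77, 83, 72, 66, 78, 75, 42, 11, 6, 6, 6, 5, 6, 3, 5, 14, 52, 82, 84, 68, 37, 19, 17]
250 [2, 6, 12, 14, 39, 73, 84, 79, 65, 73, 80, 51, 12, 3, 5, 5, 4, 4, 4, 7, 17, 46, 75, 83, 76, 38, 10, 4, 5, 6]
270 [13, 12, 19, 40, 64, 71, 74, 76, 75, 47, 12, 3, 4, 8, 4, 5, 5, 8, 32, 67, 83, 84, 81, 61, 25, 8, 6, 6, 6, 7]
t_o tip [130, 128, 132, 133, 133, 134, 132, 127, 118, 124, 132, 140, 137, 148, 164, 170, 169, 169] junction R-B [36, 41, 50, 50, 38, 35, 36, 35, 39, 56, 53, 33, 10, 3, 4, 4, 6, 5, 5, 5, 5, 5, 5, 5]
230 [15, 14, 15, 14, 13, 22, 57, 81, 88, 76, 72, 80, 76, 61, 31, 10, 6, 6, 5, 6, 5, 6, 6, 32, 77, 91, 74, 41, 23, 19]
250 [1, 5, 12, 17, 42, 78, 92, 84, 69, 77, 88, 76, 45, 15, 6, 5, 4, 5, 5, 6, 5, 23, 63, 90, 82, 41, 9, 4, 4, 7]
270 [14, 14, 20, 40, 68, 78, 81, 79, 83, 81, 68, 32, 9, 5, 5, 4, 6, 5, 5, 11, 42, 80, 88, 64, 28, 8, 6, 9, 6, 9]
```

Lengthwise it matches the original. The tip sits about 1 px off in yaw, so I'll correct by 0.15 turn, relax the grip to 25 N and lower to the rest.

Request:
arm_command(
  rows=[
    [[15,0.01,0,0,0.15],[15,0,0,-0.04,0],[15,0,0,-0.04,0],[15,0,0,-0.04,0],[15,0,0,-0.03,0],[15,0,0,-0.03,0],[15,0,0,-0.01,0],[15,0,0,0,0],[15,0,0,0,0],[15,0,0,0,0]],
  ],
  newtons=25,
)

```text
t: 28.9
eef_pos: [0.3812, 0.3171, 0.0187]
tool_rot: [0.0, 0.664, 0.748, 0.0]
contact_force: [-1.3, 1.4, 0.9]
gripper_width: 0.258
grasp_force: 77.3
```

```bash
python3 bar.py p; python3 - <<'E'
import cv2,numpy as np
for n in("top0","t_p"):
    h=cv2.imread(f"pics/{n}.png").astype(int)
    for c in (230,250,270):
        v=(h[245:275,c-1:c+2,2]-h[245:275,c-1:c+2,0]).mean(1)<35
        i=[k for k in range(9,25) if v[k]];print(n,c,min(i)+245,max(i)+245)
E
```

```text
brown [([42, 25, 17, 10, 107], [210.8, 264.8])]
[0.3812 0.3171 0.0187] [-0.000e+00  6.642e-01  7.476e-01  2.000e-04] [-0.6  0.5 -0. ] [-0.15  0.06 -0.03]
top0 230 259 267
top0 250 257 265
top0 270 255 269
t_p 230 259 267
t_p 250 257 265
t_p 270 256 269
```

The bar is on the rest at the original pixel lines. Opening gently.

Request:
arm_command(
  rows=[
    [[22,0,0,0,0],[24,0,0,0,0],[26,0,0,0,0],[30,0,0,0,0],[40,0,0,0,0],[50,0,0,0,0],[50,0,0,0,0],[50,0,0,0.15,0],[50,0,0,0.4,0],[50,0,0,0.8,0]],
  ],
)

```text
t: 30.2
eef_pos: [0.3802, 0.3161, 0.0997]
tool_rot: [-0.0, 0.664, 0.748, -0.002]
contact_force: [0.8, 0.5, 1.3]
gripper_width: 0.581
grasp_force: 0.0
```

Request:
arm_command(
  rows=[
    [[50,0,0,0.9,0],[50,0,0,0.9,0],[50,0.3,-0.6,0.5,0],[50,0.3,-0.8,0,0],[50,0.3,-0.8,0,0],[50,0.4,-0.8,0,0],[50,0.4,-0.8,0,0],[50,0,-0.4,0,0],[50,0,0,0,0],[50,0,0,0,0]],
  ],
)

```text
t: 31.45
eef_pos: [0.4829, 0.0663, 0.238]
tool_rot: [-0.0, 0.664, 0.748, 0.0]
contact_force: [-0.1, 0.6, -0.2]
gripper_width: 0.581
grasp_force: 0.0
```

```bash
python3 bar.py q; python3 sn.py q2; python3 - <<'E'
from h import *
for n in("top0","t_q2"):
    t=cv2.imread(f"pics/{n}.png");h=t.astype(int);hs=cv2.cvtColor(t,cv2.COLOR_BGR2HSV)
    for c in (230,250,265):
        v=(h[245:275,c-1:c+2,2]-h[245:275,c-1:c+2,0]).mean(1)<35
        i=[k for k in range(9,23) if v[k]];print(n,c,min(i)+245,max(i)+245)
    print("tip",h[257:261,276:292,1].mean(0).round().astype(int).tolist())
    m=cv2.inRange(hs[140:245,350:445],(0,0,0),(180,110,62));c=max(cv2.findContours(m,0,2)[0],key=cv2.contourArea)
    print("slab",np.round(cv2.boxPoints(cv2.minAreaRect(c))+[350,140],1).tolist())
for n in("scene0","s_q2"):
    hs=cv2.cvtColor(cv2.imread(f"pics/{n}.png"),cv2.COLOR_BGR2HSV);m=cv2.inRange(hs[165:210,350:460],(0,120,25),(14,255,140))
    k,l,st,c=cv2.connectedComponentsWithStats(m);print(n,[(st[i].tolist(),c[i].round(1).tolist()) for i in range(1,k) if st[i][4]>20])
E
```

```text
brown [([17, 25, 42, 11, 259], [198.3, 265.7])]
[0.4829 0.0666 0.238 ] [0.000e+00 6.633e-01 7.484e-01 4.000e-04] [-0.4  0.1 -0.1] [ 0.01 -0.01 -0.03]
top [(8, [340.5, 159.5]), (11, [334.8, 210.9])]
scene [(8, [303.9, 191.2]), (8, [280.6, 223.1])]
31.6 [0.483  0.0665 0.2378] [0.4 0.3 0.1] [-0.03 -0.01  0.04] 50.4 0.0
top0 230 259 267
top0 250 257 265
top0 265 255 264
tip [124, 123, 124, 124, 124, 128, 128, 133, 136, 142, 150, 157, 157, 155, 156, 156]
slab [[351.8, 224.1], [360.3, 147.3], [434.2, 155.5], [425.6, 232.3]]
t_q2 230 259 267
t_q2 250 257 265
t_q2 265 254 267
tip [82, 81, 81, 81, 80, 79, 80, 80, 78, 76, 75, 74, 73, 72, 70, 70]
slab [[351.5, 223.9], [361.4, 146.6], [437.9, 156.4], [428.0, 233.7]]
scene0 [([64, 19, 35, 12, 159], [80.6, 24.7])]
s_q2 [([63, 19, 35, 12, 162], [79.7, 24.5])]
```

```bash
python3 - <<'E'
from h import *
a=np.array([.616,-.124]);y=np.array([.087,.996]);x=np.array([.996,-.087])
def px(gx,gy,z,th):
    d=gy+.1;dy=d*np.cos(th)-z*np.sin(th);dz=d*np.sin(th)+z*np.cos(th)
    p=a+x*gx+y*(dy-.2);return proj("top",[*p,dz]).round(1)
for th in(0,.0725):
    print(th,"front low/top",px(0,.1,.02,th),px(0,.1,.06,th),"back top",px(.07,-.1,.06,th),"knob",px(0,0,.145,th))
for n in("top0","t_q2"):
    g=cv2.imread(f"pics/{n}.png")[:,:,1].astype(int)
    print(n,"front",g[185:188,348:366].mean(0).round().astype(int).tolist(),"back",g[164:167,422:442].mean(0).round().astype(int).tolist())
    m=(g[165:210,385:425]<34).astype(np.uint8);k,l,st,c=cv2.connectedComponentsWithStats(m);i=1+np.argmax(st[1:,4]);print(st[i][4],c[i]+[385,165])
E
```

```text
0 front low/top [356.6 187.3] [358.  186.2] back top [431.5 169.8] knob [399.2 188. ]
0.0725 front low/top [357.8 187. ] [360.3 186. ] back top [433. 170.] knob [403.8 188.3]
top0 front [150, 149, 150, 151, 152, 156, 157, 149, 100, 46, 33, 40, 38, 39, 43, 38, 40, 38] back [26, 23, 19, 21, 22, 27, 32, 38, 44, 73, 92, 119, 143, 152, 150, 151, 153, 152, 153, 152]
128 [403.4765625 187.9921875]
t_q2 front [160, 159, 159, 161, 162, 167, 168, 167, 164, 138, 84, 27, 11, 18, 23, 18, 22, 24] back [42, 38, 26, 26, 22, 24, 17, 22, 23, 30, 56, 84, 94, 97, 112, 139, 158, 161, 161, 162]
126 [407.96825397 188.53968254]
```

The tilted grinder sits where a pure tip about its heel predicts (knob moved 4.5 px against 4.6 predicted). Both props are in and the bar is back on the rest, so I'm handing in.

```bash
python3 -c "
from station import job
print(job.hand_in())"
```

```text
the job is handed in; nothing more can be done
None
```

The grinder is resting on both spring props with its heel where it started, the bar is out and back on the spoon rest (within about 3 mm of its old spot), and the job was handed in at about 32 s. The rim briefly touched the hooks after the props had jumped in, and I eased off at about 29 N.

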